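# Reagent bottles back to their drip trays

### The job

Put each of the four blue-capped reagent bottles into the drip tray that fits it: the large round, the small round, the square and the flat oblong bottle each stand in the tray of their own shape and size, flat on its floor inside the rim. Keep the bottles upright and set them down rather than dropping them, and leave the beaker and the stack of dishes where they are.

Things in the scene. Friction and masses are not known exactly. Their poses are not given: they have to be found in the camera images.
- large_round_bottle: Large round bottle, 64 mm across, 125 mm high in all. On top a blue screw cap, the same on every bottle: 36 mm across, 27 mm high, over a 29 mm wide neck 10 mm high; the shoulder lies below that. Loose, stands upright, amber with a white label; origin: centre of the underside, z up the bottle.
- small_round_bottle: Small round bottle, 44 mm across, 95 mm high in all. On top a blue screw cap, the same on every bottle: 36 mm across, 27 mm high, over a 29 mm wide neck 10 mm high; the shoulder lies below that. Loose, stands upright, amber with a white label; origin: centre of the underside, z up the bottle.
- square_bottle: Square bottle, 56 x 56 mm, 115 mm high in all; x and y lie along its sides. On top a blue screw cap, the same on every bottle: 36 mm across, 27 mm high, over a 29 mm wide neck 10 mm high; the shoulder lies below that. Loose, stands upright, amber with a white label; origin: centre of the underside, z up the bottle.
- flat_bottle: Flat rectangular bottle, 74 mm long (its x) by 40 mm thick (its y), 120 mm high in all. On top a blue screw cap, the same on every bottle: 36 mm across, 27 mm high, over a 29 mm wide neck 10 mm high; the shoulder lies below that. Loose, stands upright, amber with a white label; origin: centre of the underside, z up the bottle.
- large_round_tray: Large round tray, 80 mm across inside. Grey plastic drip tray, fixed to the bench, its floor 4 mm thick and its rim 12 mm high above the bench and 4 mm thick; origin: centre of the underside, so the floor a bottle stands on is 4 mm above the origin.
- small_round_tray: Small round tray, 60 mm across inside. Grey plastic drip tray, fixed to the bench, its floor 4 mm thick and its rim 12 mm high above the bench and 4 mm thick; origin: centre of the underside, so the floor a bottle stands on is 4 mm above the origin.
- square_tray: Square tray, 72 x 72 mm inside; x and y lie along its sides. Grey plastic drip tray, fixed to the bench, its floor 4 mm thick and its rim 12 mm high above the bench and 4 mm thick; origin: centre of the underside, so the floor a bottle stands on is 4 mm above the origin.
- flat_tray: Oblong tray, 90 mm (its x) by 56 mm (its y) inside. Grey plastic drip tray, fixed to the bench, its floor 4 mm thick and its rim 12 mm high above the bench and 4 mm thick; origin: centre of the underside, so the floor a bottle stands on is 4 mm above the origin.
- beaker: Empty glass beaker, 66 mm across, 85 mm high, loose, to be left standing where it is; origin: centre of the underside.
- dish_stack: Stack of three culture dishes (one piece), 90 mm across, 45 mm high, loose, to be left where it is; origin: centre of the underside. The bottles, trays, beaker and dishes share the middle of the bench in any order, centres at least 100 mm apart; all other equipment stands fixed farther out, beyond 0.75 m ahead of the robot or more than 0.48 m to the sides.
Not all that is in view belongs to the job. Leave any purple look-alike of the flat_tray alone.

How it is judged:
By the outcome, as a careful person would: the job done as asked, in the order asked, and still so for the second after the job is handed in, with the robot touching nothing.
It also fails if it takes over 106 s, if anything falls off the work surface, if the arm or the gripper's body presses on something with over 40 N, if the wrist force passes 120 N, or if a joint passes its speed limit or range.

### The arm

A 7-joint arm with a two-finger parallel gripper is mounted at the origin on the work surface. World frame = base frame: x ahead of the robot, y to its left, z up, the work surface at z = 0. Lengths are in m, angles in degrees, forces in N, time in s.
With the tool pointing down it reaches from about 0.425 to 0.875 m from the base axis. Payload 4.7 kg.
Tool frame: the origin (TCP) lies at the very end of the fingers, on their centre line; the grasp point (between the pads) lies 19 mm behind it; z points along the fingers, y is the line along which they close (so a half turn about z gives the same grasp; the last joint's range is limited). The gripper opens to 87 mm and grips with 3 to 60 N. Pads are 19 mm wide; open, the fingers measure 117 mm over their backs; the gripper's body (75 mm by 190 mm) begins 51 mm behind the grasp point.
Start: joints at [-70.583, 18.392, -4.016, 83.108, 1.295, 78.541, -3.26], TCP at [0.207, 0.616, 0.223] pointing down, gripper open.
Joint ranges: [-163.93, 163.93], [-17.29, 119.83], [-79.2, 71.16], [3.27, 140.29], [-89.18, 269.18], [5.43, 117.66], [-154.24, 154.24]. Speed limits (degrees/s): [147.25, 147.25, 180, 180, 180, 180, 180].

### API

Orientations are given as [roll, pitch, yaw] about the fixed x, y, z axes, in that order (R = Rz(yaw) Ry(pitch) Rx(roll)).
In Python, from cell import get_obs, read_camera, sign_off, silhouettes gives the robot as it stands.
- The arm moves only by the tool play_rows, never from a script. Its argument "steps" is a list that holds one entry, the list of rows, each a list of 7 numbers: the shift along the tool's x, y, z in m, then the turn, a rotation vector about the tool's x, y, z in rad, then the finger opening in m, from 0 to 0.087. A call has 1 to 12 rows; each row shifts and turns the commanded pose from where the row before left it, along the tool's axes as they then stand; what a row does not reach is not made up. A row lasts 1/10 s, in which the tool goes at most 50 mm and 8.59 degrees, less where a joint would pass 70% of its speed; a pose out of reach is approached as far as the arm can. A call is refused whole if a number of a shift passes 0.05 or a number of a turn 0.15, either way. A call with a gripper value outside its range is refused whole. The fingers move at their own pace and stop on an object; "force" is the grip in N (left out, the last holds). Time passes only in rows, so rows that do not move let the fingers close. It gives the time, the measured TCP pose, the force, the opening and the grip force at its end, in the units of the state.
- get_obs(): the state, without advancing time (a new reading comes with each control period).
- read_camera(name): name is "side" or "top"; returns a dict with "frame" (384x512x3 uint8, red, green, blue), "intrinsics" (3x3 intrinsics, pixels), "k1" (the pictures are not rectified: a ray, as slopes to the right and down, at radius r is drawn at 1 + k1 r^2 times it, then the intrinsics apply), "view" (4x4, takes a point from world to camera coordinates). Camera axes: x right, y up, looking along -z (the intrinsics and any distortion apply to the point x, -y, -z); pixel columns grow to the right and rows downward; lengths in m; the calibration is good to about 2 mm. A picture is of the moment at which its call begins. There is no depth.
- sign_off(): hands the job in; it is judged then, once.
Trained networks look in the newest picture that a camera, given by its name, has taken for a name from the list of things; names that differ only in an ending like _2 or _b are one class to them, and where a whole thing is asked for, a point or a joint stands for the part that bears it (a point fixed in the world has none). Each returns a list of dicts, best first, with "p" (0 to 1); they miss things now and then, are a little off and sometimes report something else, mostly with a low value. They report only what shows in the picture. A call takes as long as a camera call. They do not tell look-alikes from the thing itself.
- silhouettes(camera, name): "pixels" (384x512 bool, what is visible of it) and "extent" ([left, top, right, bottom] in pixels, round what is visible of it).
The state is a dict: "time_s": time; "qpos": joint angles; "joint_velocities": joint speeds; "effort": joint torques, N m; "tool_pos": TCP position; "tool_rot": TCP orientation; "force": force on the tool from outside, world axes, zero at the start; "wrist_torque": the same for the moment, N m; "grip_width": finger opening in m; "grasp_force": force on a finger pad.
Only numpy, scipy, OpenCV 4.12 (cv2) and the standard library are available. Lean on these libraries where they do the work, as an engineer would, in place of code of your own. Each camera call takes 0.05 s, during which the arm holds its last target. There are 200 camera calls.

## Working session

There is one attempt and no reset: what is moved stays moved. The work goes in short steps, Python scripts to look and compute and a tool call to move; the robot and the scene stay as the last step left them, time stands still between calls to the robot, and variables do not carry over. Pictures are saved under pics/ and viewed, at most 14 in all, crops included, and the job is handed in when it is done.

Besides the shell and the picture viewer there is one more tool, called after "Emit:" by a JSON object that holds its "api" and its "payload". play_rows: Moves the arm, as the interface text tells. Its arguments: {"type":"object","properties":{"steps":{"type":"array","items":{"type":"array","items":{"type":"array","items":{"type":"number"}}}},"force":{"type":"number"}},"required":["steps"]}

```bash
mkdir -p pics; ls; cat > h.py <<'E'
import numpy as np, cv2
from cell import get_obs, read_camera, sign_off, silhouettes
def proj(c,P):
    P=np.atleast_2d(P); V=np.array(c["view"]); q=P@V[:3,:3].T+V[:3,3]
    s=np.c_[q[:,0]/-q[:,2], -q[:,1]/-q[:,2]]; r2=(s**2).sum(1)[:,None]
    s=s*(1+c["k1"]*r2); K=np.array(c["intrinsics"]); return s@K[:2,:2].T+K[:2,2]
def ray(c,uv,z):
    K=np.array(c["intrinsics"]); d=np.linalg.solve(K[:2,:2],np.array(uv,float)-K[:2,2]); s=d.copy()
    for _ in range(20): s=d/(1+c["k1"]*(s@s))
    V=np.array(c["view"]); R=V[:3,:3]; o=-R.T@V[:3,3]; w=R.T@np.array([s[0],-s[1],-1])
    return o+w*(z-o[2])/w[2]
E
python3 - <<'E'
from h import *
N="large_round_bottle small_round_bottle square_bottle flat_bottle large_round_tray small_round_tray square_tray flat_tray beaker dish_stack".split()
for n in("top","side"):
    c=read_camera(n); cv2.imwrite(f"pics/{n}0.png",cv2.resize(c["frame"][:,:,::-1],(800,600),interpolation=cv2.INTER_CUBIC))
    V=np.array(c["view"]);print(n,-V[:3,:3].T@V[:3,3],c["k1"],np.array(c["intrinsics"]).tolist())
    for m in N:
        for d in silhouettes(n,m)[:3]:
            p=d["pixels"]; v,u=np.nonzero(p)
            print(m,round(d["p"],2),d["extent"],p.sum(),np.round(ray(c,(u.mean(),v.mean()),0.004),3)[:2])
o=get_obs();print(o)
E
```

```text
pics
top [0.35143512 0.09891661 1.0206223 ] -0.060544142429617996 [[372.1736885551128, 0.0, 251.65733370637872], [0.0, 372.1736885551128, 197.26770802366894], [0.0, 0.0, 1.0]]
large_round_bottle 0.89 [276.9, 176.5, 304.3, 203.4] 512 [ 0.451 -0.017]
large_round_bottle 0.46 [160.0, 126.5, 192.5, 158.4] 964 [0.59  0.294]
small_round_bottle 0.83 [276.8, 122.2, 298.9, 147.0] 336 [ 0.6   -0.014]
square_bottle 0.75 [163.2, 177.5, 189.3, 199.9] 564 [0.462 0.296]
flat_bottle 0.88 [378.8, 164.7, 416.2, 197.9] 793 [ 0.472 -0.324]
large_round_tray 0.63 [218.3, 124.8, 251.1, 155.6] 768 [0.596 0.138]
small_round_tray 0.76 [321.9, 131.2, 339.1, 155.2] 495 [ 0.581 -0.135]
small_round_tray 0.59 [216.8, 121.8, 247.7, 155.5] 832 [0.596 0.139]
square_tray 0.7 [378.0, 110.3, 412.9, 149.9] 787 [ 0.61  -0.319]
square_tray 0.27 [163.7, 175.9, 188.8, 201.0] 567 [0.462 0.296]
flat_tray 0.92 [211.3, 175.0, 235.6, 215.2] 825 [0.44  0.167]
flat_tray 0.91 [118.9, 250.8, 150.1, 297.0] 904 [0.227 0.415]
flat_tray 0.87 [88.0, 209.9, 115.8, 246.3] 867 [0.352 0.503]
beaker 0.93 [320.7, 177.3, 351.9, 200.0] 540 [ 0.451
[... 1188 characters left out ...]
1.1, 'qpos': array([-70.58261263,  18.39094526,  -4.01618319,  83.10765987,
         1.29686187,  78.54232173,  -3.25874509]), 'joint_velocities': array([-0.00244968,  0.05531438,  0.00439931, -0.05652898, -0.03137748,
        0.03478189,  0.0224606 ]), 'effort': array([-4.74264459e-05, -4.91112256e+01, -4.03157417e-01, -3.12781119e+01,
       -6.36893045e-02,  3.37800093e-02,  2.18204292e-05]), 'tool_pos': array([0.20746823, 0.61601318, 0.22259669]), 'tool_rot': array([1.79995688e+02, 4.62613916e-03, 1.61393115e+02]), 'force': array([-0.17887331, -0.85067697,  0.6279911 ]), 'wrist_torque': array([-0.05407267, -0.010571  ,  0.03051011]), 'grasp_force': 0.0, 'grip_width': 0.08685302497192492}
```

View pics/top0.png

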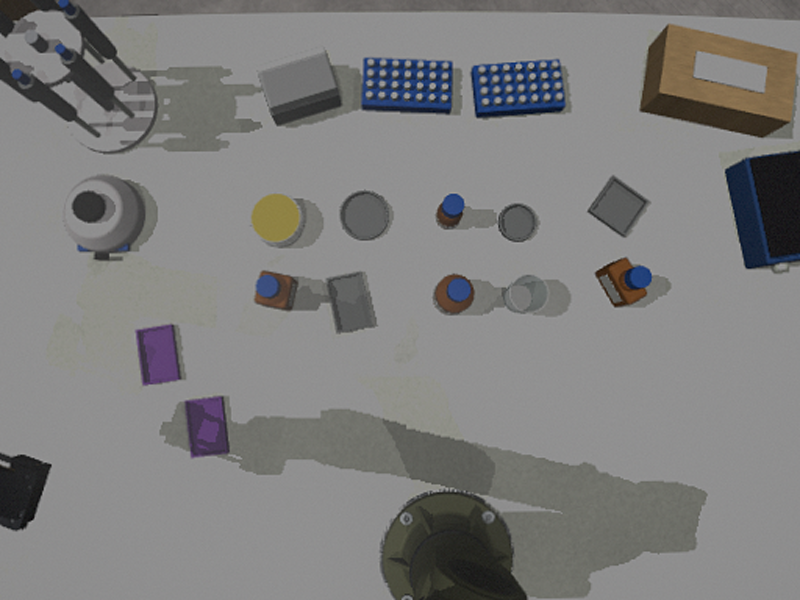

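View pics/side0.png

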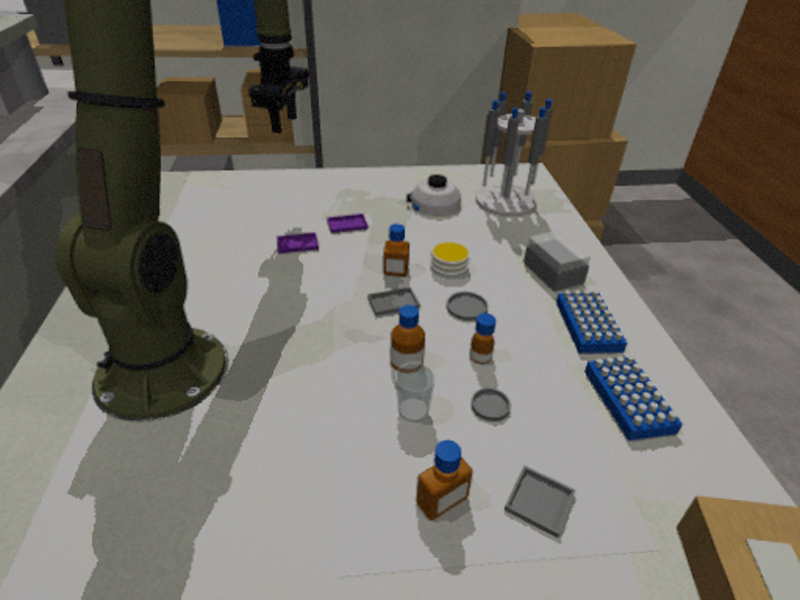

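Top picture, 800x600 scale: the flat oblong tray candidates are grey (351,301) and two purple ones (159,354) and (207,427), so I take the grey. The large round tray (366,215) could be confused with the small one (517,222), and the yellow dishes are at (278,218). Bottles are large round (455,293), small round (450,210), square (275,290) and flat (622,283). The square tray is at (618,205). Next I fit poses and check with an overlay crop.

```bash
cat > fit.py <<'E'
from h import *
from scipy.optimize import minimize
S=8
def hullmask(c,parts):
    m=np.zeros((384*2,512*2),np.uint8)
    for P in parts:
        cv2.fillConvexPoly(m,cv2.convexHull(np.round(proj(c,P)*16*2+16).astype(np.int32)),1,shift=4)
    return cv2.resize(m.astype(np.float32),(512,384),interpolation=cv2.INTER_AREA)
def prism(x,y,yaw,a,b,z0,z1,rnd):
    if rnd: t=np.linspace(0,2*np.pi,40); q=np.c_[a/2*np.cos(t),b/2*np.sin(t)]
    else: q=np.array([[1,1],[1,-1],[-1,-1],[-1,1]])*[a/2,b/2]
    k,s=np.cos(yaw),np.sin(yaw); q=q@np.array([[k,s],[-s,k]])+[x,y]
    return np.vstack([np.c_[q,np.full(len(q),z)] for z in(z0,z1)])
BT={"large_round_bottle":(.064,.064,.125,1),"small_round_bottle":(.044,.044,.095,1),"square_bottle":(.056,.056,.115,0),"flat_bottle":(.074,.040,.120,0)}
TR={"large_round_tray":(.088,.088,1),"small_round_tray":(.068,.068,1),"square_tray":(.080,.080,0),"flat_tray":(.098,.064,0)}
def parts(n,x,y,yaw):
    if n in BT:
        a,b,h,r=BT[n]; return [prism(x,y,yaw,a,b,0,h-.047,r),prism(x,y,yaw,.036,.036,h-.027,h,1),prism(x,y,yaw,.03,.03,h-.05,h-.02,1)]
    a,b,r=TR[n]; return [prism(x,y,yaw,a,b,0,.012,r)]
def blue(c,n,x,y):
    h=BT[n][2]; u=proj(c,[x,y,h-.0135])[0]; f=c["frame"].astype(int)
    m=(f[...,2]>f[...,0]+40)&(f[...,2]>70); V,U=np.nonzero(m); k=np.hypot(U-u[0],V-u[1])<16
    return np.array([U[k].mean(),V[k].mean()]),k.sum()
E
cat > m.py <<'E'
from fit import *
C={n:read_camera(n) for n in("top","side")}
G={"large_round_bottle":(.45,0),"small_round_bottle":(.6,0),"square_bottle":(.462,.285),"flat_bottle":(.465,-.30),
"large_round_tray":(.596,.138),"small_round_tray":(.58,-.135),"square_tray":(.61,-.32),"flat_tray":(.44,.167)}
img={n:C[n]["frame"][:,:,::-1].copy() for n in C}
for n,g in G.items():
    M={}
    for k in C:
        want=proj(C[k],[g[0],g[1],.04 if n in BT else .006])[0]
        L=[(d["p"],d["pixels"]) for d in silhouettes(k,n) if np.hypot(*(np.argwhere(d["pixels"]).mean(0)[::-1]-want))<18]
        if L: M[k]=L[0][1].astype(np.float32)
    x0=np.array(g)
    if n in BT:
        for _ in range(6):
            r=[];J=[]
            for k in C:
                c=C[k]; b,_n=blue(c,n,*x0); h=BT[n][2]
                f=lambda p:(lambda m:np.array([(m.sum(0)*np.arange(512)).sum(),(m.sum(1)*np.arange(384)).sum()])/m.sum())(hullmask(c,[prism(p[0],p[1],0,.036,.036,h-.027,h,1)]))
                p0=f(x0); r.append(b-p0); J.append(np.c_[(f(x0+[.004,0])-p0)/.004,(f(x0+[0,.004])-p0)/.004])
            x0=x0+np.linalg.lstsq(np.vstack(J),np.hstack(r),rcond=None)[0]
        print(n,"cap",np.round(x0,4),"res px",np.round(np.hstack(r),1),end=" ")
    def cost(p):
        s=0
        for k,m in M.items():
            q=hullmask(C[k],parts(n,*p)); s+=1-np.minimum(q,m).sum()/np.maximum(q,m).sum()
        return s/len(M)
    best=min((minimize(cost,[*x0,a],method="Nelder-Mead",options=dict(initial_simplex=[[*x0,a],[x0[0]+.006,x0[1],a],[x0[0],x0[1]+.006,a],[*x0,a+.2]],maxiter=80)) for a in ((0,) if (BT.get(n)or TR[n])[-1] else np.radians([-60,-30,0,30,60,90]))),key=lambda r:r.fun)
    p=best.x; print(n,"fit",np.round(p[:2],4),"yaw",round(np.degrees(p[2]),1),"cost",round(best.fun,3),list(M))
    for k in C:
        xy=x0 if n in BT else p[:2]
        for P in parts(n,*xy,p[2])[:2]: cv2.polylines(img[k],[cv2.convexHull(np.round(proj(C[k],P)).astype(np.int32))],True,(0,255,0))
a=cv2.resize(img["top"][95:225,140:440],(800,347),interpolation=cv2.INTER_CUBIC)
cv2.imwrite("pics/top1.png",a)
cv2.imwrite("pics/side1.png",cv2.resize(img["side"][140:350,220:390],(486,600),interpolation=cv2.INTER_CUBIC))
E
python3 m.py
```

```text
large_round_bottle cap [ 0.4492 -0.0124] res px [ 0.3 -0.2 -0.3 -0.6] large_round_bottle fit [ 0.4471 -0.0112] yaw -4.3 cost 0.149 ['top', 'side']
small_round_bottle cap [ 0.5933 -0.0091] res px [ 0.5 -0.6 -0.6 -0.6] small_round_bottle fit [ 0.5902 -0.0088] yaw 2.7 cost 0.113 ['top', 'side']
square_bottle cap [0.4592 0.2908] res px [ 0.1 -0.4 -0.6  0. ] square_bottle fit [0.4578 0.29  ] yaw -9.0 cost 0.115 ['top', 'side']
flat_bottle cap [ 0.4676 -0.3046] res px [ 1.  -0.5 -0.4 -0.9] flat_bottle fit [ 0.4669 -0.3018] yaw 30.8 cost 0.112 ['top', 'side']
large_round_tray fit [0.5942 0.1387] yaw -3.6 cost 0.095 ['top', 'side']
small_round_tray fit [ 0.5803 -0.1331] yaw 9.8 cost 0.111 ['top', 'side']
square_tray fit [ 0.6085 -0.3177] yaw -37.2 cost 0.06 ['top', 'side']
flat_tray fit [0.4389 0.1647] yaw 14.0 cost 0.184 ['side']
```

View pics/top1.png

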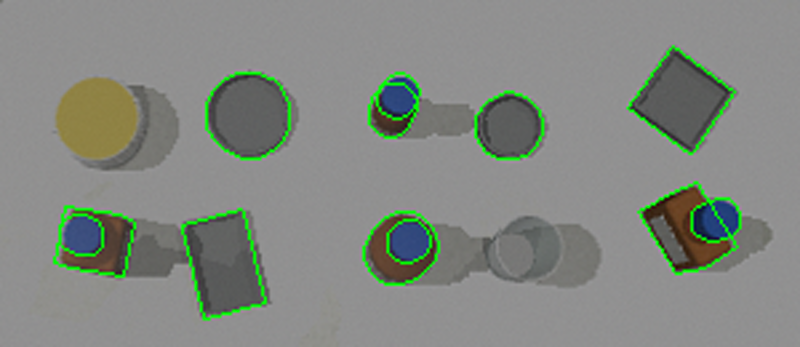

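View pics/side1.png

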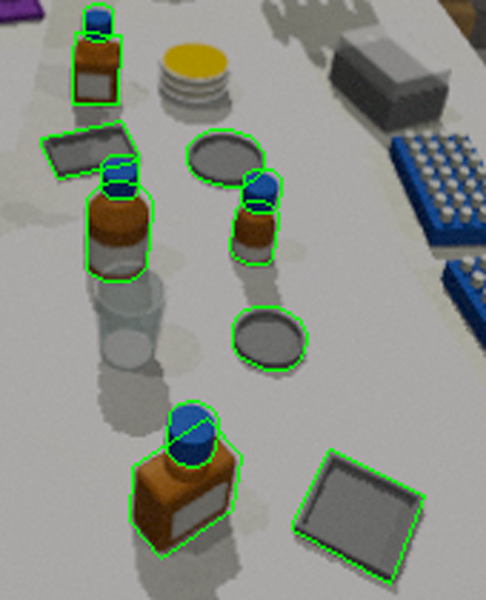

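The overlays sit on the right objects. In the top crop the grey flat tray is at (226,264), the square bottle at (97,240), and the square tray at (683,100). I'm moving above the large round bottle and turning the tool to yaw 90, where tool x = +y, tool y = +x and tool z = down.

Emit:
{"api": "play_rows", "payload": {"steps": [[[-0.037,-0.025,-0.004,0,0,0.1385,0.06],[-0.04,-0.019,-0.004,0,0,0.1385,0.06],[-0.042,-0.0135,-0.004,0,0,0.1385,0.06],[-0.0435,-0.0075,-0.004,0,0,0.1385,0.06],[-0.044,-0.0015,-0.004,0,0,0.1385,0.06],[-0.044,0.0045,-0.004,0,0,0.1385,0.06],[-0.043,0.0105,-0.004,0,0,0.1385,0.06],[-0.041,0.0165,-0.004,0,0,0.1385,0.06],[-0.0385,0.022,-0.004,0,0,0.1385,0.06],[-0.04,0,0,0,0,0,0.06],[-0.04,0,0,0,0,0,0.06],[-0.04,0,0,0,0,0,0.06]]], "force": 30}}

```text
time_s: 3.2
tool_pos: [0.4508, 0.1791, 0.2587]
tool_rot: [180.0, -0.0, 90.0]
force: [0.9, -0.4, -0.6]
grip_width: 0.0602
grasp_force: 0.0
```

Emit:
{"api": "play_rows", "payload": {"steps": [[[-0.04,0,0,0,0,0,0.06],[-0.04,0,0,0,0,0,0.06],[-0.04,0,0,0,0,0,0.06],[-0.04,-0.001,0,0,0,0,0.06],[-0.0315,-0.0005,0.01,0,0,0,0.06],[0,0,0.035,0,0,0,0.06],[0,0,0.035,0,0,0,0.06],[0,0,0.03,0,0,0,0.06],[0,0,0,0,0,0,0.06]]]}}

```text
time_s: 4.1
tool_pos: [0.4461, -0.0111, 0.1453]
tool_rot: [-179.6, 0.1, 89.9]
force: [0.1, 0.5, -0.1]
grip_width: 0.0598
grasp_force: 0.0
```

```bash
python3 - <<'E'
from h import *
c=read_camera("side"); cv2.imwrite("pics/side2.png",cv2.resize(c["frame"][120:270,180:340,::-1],(640,600),interpolation=cv2.INTER_CUBIC))
print(get_obs()["tool_pos"])
E
```

```text
[ 0.44786544 -0.01090416  0.14760524]
```

View pics/side2.png

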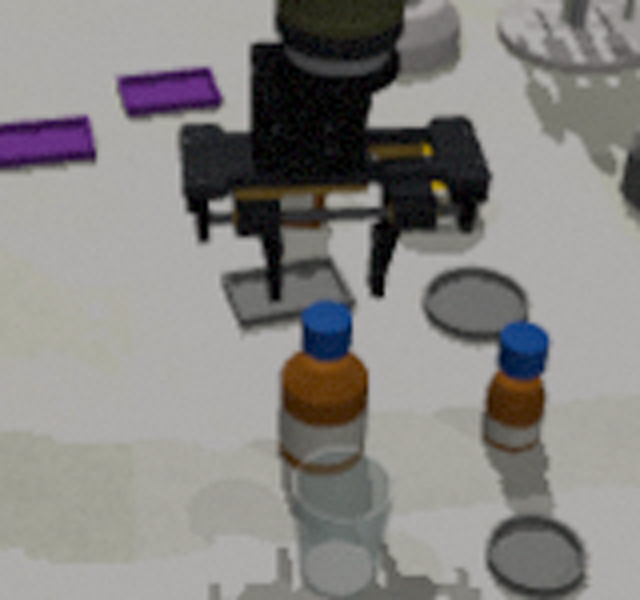

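Fingertips at (275,295) and (378,290) straddle the cap at (327,330) evenly, so I descend and grip.

Emit:
{"api": "play_rows", "payload": {"steps": [[[-0.001,0.001,0.02,0,0,0,0.06],[0,0,0.02,0,0,0,0.06],[0,0,0.0155,0,0,0,0.06],[0,0,0,0,0,0,0.06],[0,0,0,0,0,0,0.02],[0,0,0,0,0,0,0.02],[0,0,0,0,0,0,0.02],[0,0,0,0,0,0,0.02],[0,0,0,0,0,0,0.02]]], "force": 30}}

```text
time_s: 5.05
tool_pos: [0.4504, -0.0116, 0.0938]
tool_rot: [180.0, -0.0, 90.0]
force: [-2.0, 0.2, 5.4]
grip_width: 0.0354
grasp_force: 29.9
```

Emit:
{"api": "play_rows", "payload": {"steps": [[[0,0,-0.02,0,0,0,0.02],[0,0,-0.025,0,0,0,0.02],[0.015,0.01,-0.005,0,0,0,0.02],[0.025,0.024,0,0,0,0,0.02],[0.025,0.025,0,0,0,0,0.02],[0.025,0.025,0,0,0,0,0.02],[0.025,0.025,0,0,0,0,0.02],[0.02,0.02,0,0,0,0,0.02],[0.015,0.015,0,0,0,0,0.02],[0,0,0,0,0,0,0.02],[0,0,0,0,0,0,0.02],[0,0,0,0,0,0,0.02]]]}}

```text
time_s: 6.25
tool_pos: [0.5936, 0.1375, 0.1423]
tool_rot: [-179.9, 0.0, 89.9]
force: [1.0, -0.6, -2.5]
grip_width: 0.0353
grasp_force: 30.0
```

```bash
python3 - <<'E'
from h import *
o=get_obs();print(o["tool_pos"],o["tool_rot"],o["force"],o["grip_width"])
c=read_camera("side"); cv2.imwrite("pics/side3.png",cv2.resize(c["frame"][120:270,220:380,::-1],(640,600),interpolation=cv2.INTER_CUBIC))
E
```

```text
[0.59357372 0.13746232 0.14227211] [-1.79920826e+02  4.66524406e-02  8.99315828e+01] [ 1.01012055 -0.56936678 -2.54330385] 0.03534830037103546
```

View pics/side3.png

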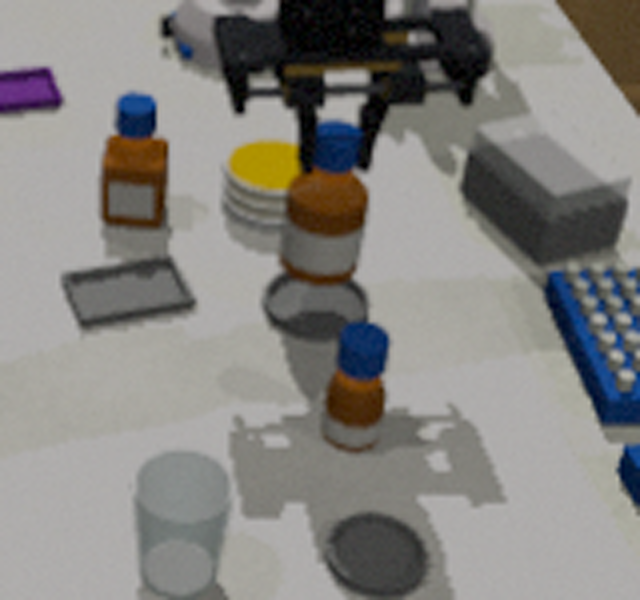

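The bottle hangs upright at (325,200), over the large round tray at (316,303). I lower it gently.

Emit:
{"api": "play_rows", "payload": {"steps": [[[0.001,0,0.02,0,0,0,0.02],[0,0,0.015,0,0,0,0.02],[0,0,0.007,0,0,0,0.02],[0,0,0.003,0,0,0,0.02],[0,0,0.001,0,0,0,0.02],[0,0,0,0,0,0,0.02]]]}}

```text
time_s: 6.9
tool_pos: [0.5944, 0.1391, 0.0979]
tool_rot: [180.0, -0.0, 90.0]
force: [-3.5, 0.1, 2.5]
grip_width: 0.0352
grasp_force: 30.0
```

Emit:
{"api": "play_rows", "payload": {"steps": [[[0,0,0.001,0,0,0,0.02],[0,0,0,0,0,0,0.02],[0,0,0,0,0,0,0.02]]]}}

```text
time_s: 7.2
tool_pos: [0.5945, 0.1393, 0.0979]
tool_rot: [180.0, -0.1, 90.0]
force: [-4.5, -0.7, 7.9]
grip_width: 0.0353
grasp_force: 30.0
```

Contact is made. I release, rise and go above the small round bottle.

Emit:
{"api": "play_rows", "payload": {"steps": [[[0,0,0,0,0,0,0.06],[0,0,0,0,0,0,0.06],[0,0,0,0,0,0,0.06],[0,0,-0.02,0,0,0,0.06],[0,0,-0.03,0,0,0,0.06],[-0.03,0,-0.005,0,0,0,0.06],[-0.04,0,0,0,0,0,0.06],[-0.04,-0.001,0,0,0,0,0.06],[-0.03,-0.001,0.005,0,0,0,0.06],[-0.008,0,0.03,0,0,0,0.06],[0,0,0,0,0,0,0.06],[0,0,0,0,0,0,0.06]]]}}

```text
time_s: 8.4
tool_pos: [0.592, -0.008, 0.1158]
tool_rot: [-179.9, -0.0, 90.0]
force: [-0.2, 0.8, 1.0]
grip_width: 0.06
grasp_force: 0.0
```

```bash
cat > look.py <<'E'
import sys
from h import *
n,x0,y0,x1,y1,f=sys.argv[1:]; x0,y0,x1,y1=map(int,(x0,y0,x1,y1))
o=get_obs();print(o["tool_pos"],o["tool_rot"],o["force"],o["grip_width"])
c=read_camera(n); s=min(800/(x1-x0),600/(y1-y0)); cv2.imwrite(f"pics/{f}.png",cv2.resize(c["frame"][y0:y1,x0:x1,::-1],None,fx=s,fy=s,interpolation=cv2.INTER_CUBIC))
E
python3 look.py side 220 120 380 270 s4
```

```text
[ 0.59199174 -0.00797751  0.11582972] [-1.79939350e+02 -1.55918727e-02  8.99908159e+01] [-0.16769425  0.78698693  1.00351876] 0.060041730312813686
```

View pics/s4.png

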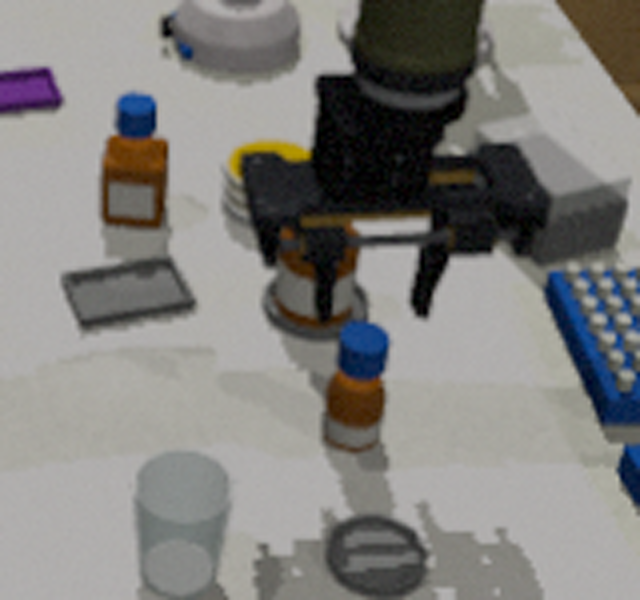

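The large bottle stands inside its tray at (316,290). The fingers straddle the small bottle's cap at (362,345), so I descend and grip.

Emit:
{"api": "play_rows", "payload": {"steps": [[[-0.001,-0.001,0.02,0,0,0,0.06],[0,0,0.02,0,0,0,0.06],[0,0,0.013,0,0,0,0.06],[0,0,0,0,0,0,0.06],[0,0,0,0,0,0,0.02],[0,0,0,0,0,0,0.02],[0,0,0,0,0,0,0.02],[0,0,0,0,0,0,0.02],[0,0,-0.015,0,0,0,0.02],[0,0,-0.025,0,0,0,0.02],[0,0,0,0,0,0,0.02]]]}}

```text
time_s: 9.55
tool_pos: [0.5939, -0.0101, 0.1072]
tool_rot: [179.6, -0.0, 89.9]
force: [0.6, 0.2, -1.2]
grip_width: 0.0349
grasp_force: 30.0
```

Emit:
{"api": "play_rows", "payload": {"steps": [[[-0.02,-0.003,0,0,0,0,0.02],[-0.03,-0.003,0,0,0,0,0.02],[-0.03,-0.003,0,0,0,0,0.02],[-0.03,-0.001,0,0,0,0,0.02],[-0.014,-0.001,0,0,0,0,0.02],[0,0,0,0,0,0,0.02],[0,0,0,0,0,0,0.02],[0,0,0,0,0,0,0.02]]]}}

```text
time_s: 10.35
tool_pos: [0.5806, -0.1311, 0.1028]
tool_rot: [-180.0, -0.1, 90.1]
force: [0.6, 0.7, -2.6]
grip_width: 0.0353
grasp_force: 30.0
```

```bash
python3 look.py side 250 170 410 290 s5
```

```text
[ 0.58056184 -0.13113924  0.10277477] [-1.79986840e+02 -8.31531101e-02  9.01423613e+01] [ 0.56371799  0.71311955 -2.64722012] 0.035282847807927516
```

View pics/s5.png

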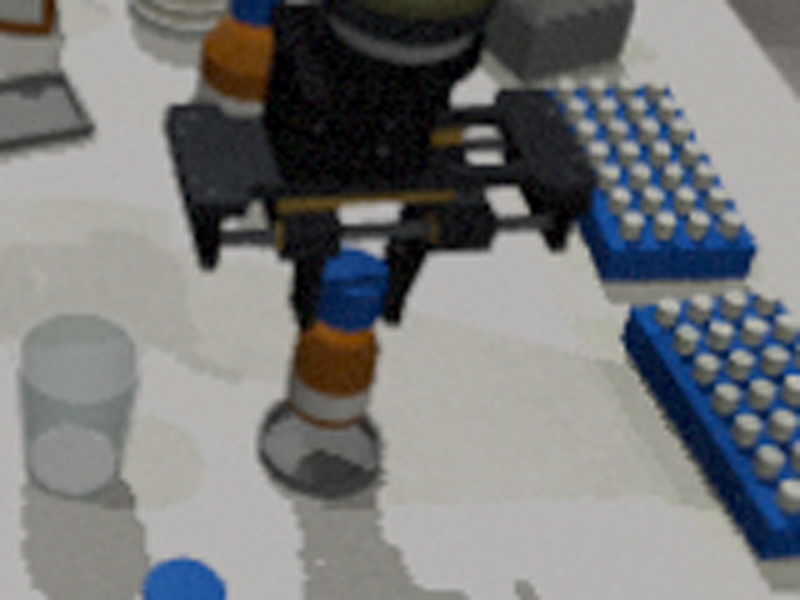

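The small bottle (335,380) hangs upright over the small round tray (322,448). I lower it to contact.

Emit:
{"api": "play_rows", "payload": {"steps": [[[-0.001,0,0.015,0,0,0,0.02],[0,0,0.012,0,0,0,0.02],[0,0,0.006,0,0,0,0.02],[0,0,0.003,0,0,0,0.02],[0,0,0.001,0,0,0,0.02],[0,0,0,0,0,0,0.02],[0,0,0,0,0,0,0.02]]]}}

```text
time_s: 11.1
tool_pos: [0.5789, -0.1345, 0.0677]
tool_rot: [-179.8, -0.1, 90.0]
force: [-8.0, 2.0, 16.7]
grip_width: 0.0352
grasp_force: 30.0
```

Emit:
{"api": "play_rows", "payload": {"steps": [[[0,0,0,0,0,0,0.06],[0,0,0,0,0,0,0.06],[0,0,0,0,0,0,0.06],[0,0,-0.02,0,0,0,0.06],[0,0,-0.035,0,0,0,0.06],[0,0,-0.035,0,0,0,0.06],[0.02,-0.006,-0.01,0,0,0,0.06],[0.04,-0.0115,0,0,0,0,0.06],[0.04,-0.0115,0,0,0,0,0.06],[0.04,-0.0115,0,0,0,0,0.06],[0.04,-0.0115,0,0,0,0,0.06],[0.04,-0.0115,0,0,0,0,0.06]]]}}

```text
time_s: 12.3
tool_pos: [0.5161, 0.0869, 0.1659]
tool_rot: [180.0, -0.0, 90.0]
force: [1.0, -0.6, -0.3]
grip_width: 0.0598
grasp_force: 0.0
```

Emit:
{"api": "play_rows", "payload": {"steps": [[[0.04,-0.0115,0,0,0,0,0.06],[0.04,-0.0115,0,0,0,0,0.06],[0.04,-0.0115,0,0,0,0,0.06],[0.04,-0.0115,0,0,0,0,0.06],[0.03,-0.0085,0,0,0,0,0.06],[0.015,-0.004,0,0,0,0,0.06],[0,0,0,0,0,0,0.06],[0,0,0,0,0,0,0.06],[0,0,0,0,0,0,0.06]]]}}

```text
time_s: 13.2
tool_pos: [0.4595, 0.2879, 0.166]
tool_rot: [180.0, 0.0, 89.8]
force: [0.4, 0.0, -0.0]
grip_width: 0.0598
grasp_force: 0.0
```

```bash
python3 look.py side 200 100 360 220 s6; python3 - <<'E'
from fit import *
C={n:read_camera(n) for n in("top","side")}
for n,g in {"large_round_bottle":(.594,.139),"small_round_bottle":(.58,-.133)}.items():
    BT[n]=(*BT[n][:2],BT[n][2]+.004,BT[n][3])
    for k in C:
        try: print(n,k,blue(C[k],n,*g),proj(C[k],[*g,BT[n][2]-.0135]))
        except Exception as e: print(e)
E
```

```text
[0.45948699 0.28787882 0.16604992] [1.79980833e+02 4.73625582e-02 8.97678445e+01] [ 0.3803686   0.00155752 -0.01393564] 0.05984893320134116
large_round_bottle top (array([230.8089172 , 126.71974522]), np.int64(157)) [[230.71980519 127.44119054]]
large_round_bottle side (array([301.9 , 167.38]), np.int64(100)) [[301.88184599 167.28649082]]
small_round_bottle top (array([338.10179641, 135.2754491 ]), np.int64(167)) [[337.19348225 135.18808542]]
small_round_bottle side (array([317.38181818, 237.0969697 ]), np.int64(165)) [[317.49380674 236.913038  ]]
```

View pics/s6.png

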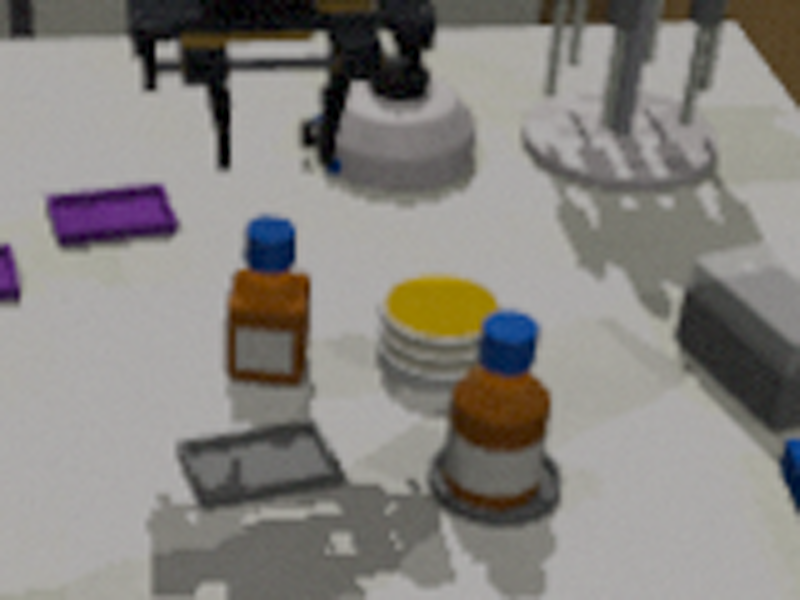

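The large bottle stands in its tray (497,480). The fingers are centred over the square bottle's cap (271,240). Descend, grip and lift high.

Emit:
{"api": "play_rows", "payload": {"steps": [[[0.002,0,0.03,0,0,0,0.06],[0.001,0,0.03,0,0,0,0.06],[0,0,0.016,0,0,0,0.06],[0,0,0.008,0,0,0,0.06],[0,0,0,0,0,0,0.06],[0,0,0,0,0,0,0.02],[0,0,0,0,0,0,0.02],[0,0,0,0,0,0,0.02],[0,0,0,0,0,0,0.02],[0,0,-0.015,0,0,0,0.02],[0,0,-0.03,0,0,0,0.02],[0,0,-0.03,0,0,0,0.02]]]}}

```text
time_s: 14.55
tool_pos: [0.4578, 0.2928, 0.158]
tool_rot: [-179.9, 0.1, 90.0]
force: [0.9, 0.9, -2.4]
grip_width: 0.0351
grasp_force: 30.0
```

Emit:
{"api": "play_rows", "payload": {"steps": [[[0,0,-0.035,0,0,0,0.02],[-0.01,0.002,-0.025,0,0,0,0.02],[-0.025,0.006,-0.01,0,0,0,0.02],[-0.038,0.0095,0,0,0,0,0.02],[-0.038,0.0095,0,0,0,0,0.02],[-0.038,0.0095,0,0,0,0,0.02],[-0.038,0.0095,0,0,0,0,0.02],[-0.038,0.0095,0,0,0,0,0.02],[-0.038,0.0095,0,0,0,0,0.02],[-0.038,0.0095,0,0,0,0,0.02],[-0.038,0.0095,0,0,0,0,0.02],[-0.038,0.0095,0,0,0,0,0.02]]]}}

```text
time_s: 15.75
tool_pos: [0.5516, -0.0852, 0.2279]
tool_rot: [180.0, -0.0, 90.0]
force: [0.9, 0.2, -3.2]
grip_width: 0.0352
grasp_force: 30.0
```

Emit:
{"api": "play_rows", "payload": {"steps": [[[-0.038,0.0095,0,0,0,0,0.02],[-0.038,0.0095,0,0,0,0,0.02],[-0.038,0.0095,0,0,0,0,0.02],[-0.038,0.0095,0,0,0,0,0.02],[-0.038,0.0095,0,0,0,0,0.02],[-0.025,0.006,0,0,0,0,0.02],[-0.016,0.003,0,0,0,0,0.02],[0,0,0,0,0,0.123,0.02],[0,0,0.02,0,0,0.123,0.02],[0,0,0.025,0,0,0.123,0.02],[0,0,0.025,0,0,0.123,0.02],[0,0,0.025,0,0,0,0.02]]]}}

```text
time_s: 16.95
tool_pos: [0.6082, -0.314, 0.1315]
tool_rot: [-180.0, -0.0, 61.7]
force: [0.9, 0.9, -3.0]
grip_width: 0.0354
grasp_force: 30.0
```

Emit:
{"api": "play_rows", "payload": {"steps": [[[0,0,0,0,0,0,0.02],[0,0,0,0,0,0,0.02]]]}}

```text
time_s: 17.15
tool_pos: [0.6082, -0.3143, 0.1326]
tool_rot: [-180.0, -0.0, 61.8]
force: [-0.4, -0.9, -2.6]
grip_width: 0.035
grasp_force: 30.0
```

```bash
python3 look.py side 250 210 410 345 s7
```

```text
[ 0.60820802 -0.31433103  0.13258769] [-1.79970680e+02 -1.38013537e-02  6.18304255e+01] [-0.36729865 -0.8713198  -2.63235266] 0.03495023390188243
```

View pics/s7.png

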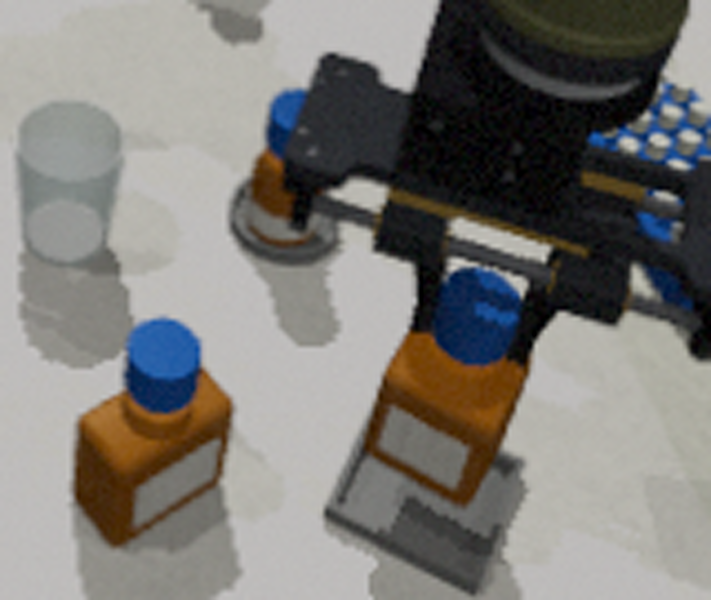

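The square bottle (450,420) hangs parallel to the square tray (430,510), and the small bottle stands in its tray (288,225). I lower it.

Emit:
{"api": "play_rows", "payload": {"steps": [[[-0.0026,0.0014,0.02,0,0,0,0.02],[0,0,0.015,0,0,0,0.02],[0,0,0.007,0,0,0,0.02],[0,0,0.0035,0,0,0,0.02],[0,0,0.001,0,0,0,0.02],[0,0,0,0,0,0,0.02],[0,0,0,0,0,0,0.02]]]}}

```text
time_s: 17.9
tool_pos: [0.6123, -0.3145, 0.0915]
tool_rot: [179.7, -0.4, 62.0]
force: [-1.5, 10.4, 20.0]
grip_width: 0.0351
grasp_force: 30.0
```

Resting about 5 mm too high with a side force, so it may be catching the rim. I look before releasing.

```bash
python3 look.py side 305 240 385 345 s8; python3 - <<'E'
from h import *
c=read_camera("top"); s=cv2.resize(c["frame"][95:165,360:440,::-1],None,fx=5,fy=5,interpolation=cv2.INTER_CUBIC)
a=cv2.imread("pics/s8.png"); w=np.zeros((600,a.shape[1]+400,3),np.uint8); w[:a.shape[0],:a.shape[1]]=a[:600]; w[:350,-400:]=s
cv2.imwrite("pics/s8b.png",cv2.resize(w,None,fx=min(1,800/w.shape[1]),fy=min(1,800/w.shape[1])))
E
```

```text
[ 0.61225357 -0.31450572  0.09152922] [179.73855453  -0.44034267  61.97254228] [-1.48760793 10.40365414 20.00727314] 0.03512713530054795
```

View pics/s8b.png

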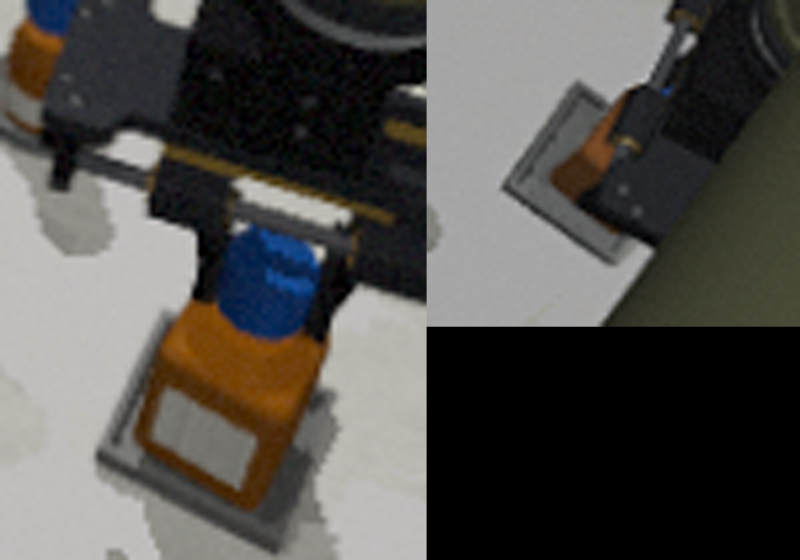

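The bottle's left base corner sits (552,185) about 10 px inside the tray's corner (503,188) in the top view, so it is shifted toward the far rim. I lift slightly and fit the base position against the pictures.

Emit:
{"api": "play_rows", "payload": {"steps": [[[0,0,-0.02,0,0,0,0.02],[0,0,0,0,0,0,0.02],[0,0,0,0,0,0,0.02],[0,0,0,0,0,0,0.02]]]}}

```text
time_s: 18.4
tool_pos: [0.6075, -0.3174, 0.1045]
tool_rot: [-179.9, -0.0, 61.8]
force: [0.0, -0.7, -3.3]
grip_width: 0.0356
grasp_force: 30.0
```

```bash
cat > sq.py <<'E'
from fit import *
from scipy.spatial.transform import Rotation as R
o=get_obs();T=o["tool_pos"]; print(T,o["tool_rot"],o["force"])
C={n:read_camera(n) for n in("top","side")}
M={}
for k in C:
    f=C[k]["frame"].astype(int); m=(f[...,0]>f[...,2]+35)&(f[...,0]>55)
    # amber + label hole filled by convex hull of the component near the tray
    n,l,s,ce=cv2.connectedComponentsWithStats(m.astype(np.uint8))
    w=proj(C[k],[T[0],T[1],T[2]-.05])[0]
    j=[i for i in range(1,n) if s[i,4]>15 and np.hypot(*(ce[i]-w))<22]
    mm=np.isin(l,j); M[k]=mm; V,U=np.nonzero(mm); print(k,mm.sum(),U.min(),U.max(),V.min(),V.max(),w)
c=C["side"]; V,U=np.nonzero(M["side"]); h=cv2.convexHull(np.c_[U,V].astype(np.int32)); H=np.zeros((384,512),np.uint8); cv2.fillConvexPoly(H,h,1)
def P(p):
    x,y,z,yaw,tx,ty=p
    Q=prism(0,0,yaw,.056,.056,0,.115-.047,0); Q[:,2]-=.1; Q=np.vstack([Q,prism(0,0,0,.032,.032,-.026-.018,-.04,1)+[0,0,.003]])
    return R.from_rotvec([tx,ty,0]).apply(Q)+[x,y,z+.1]
z0=T[2]-.082
def cost(p):
    q=[T[0],T[1],z0,p[0],p[1],p[2]]; a=hullmask(c,[P(q)]); return 1-np.minimum(a,H).sum()/np.maximum(a,H).sum()
b=min((minimize(cost,[y,0,0],method="Nelder-Mead",options=dict(initial_simplex=[[y,0,0],[y+.1,0,0],[y,.1,0],[y,0,.1]])) for y in np.radians([-47,-37,-27])),key=lambda r:r.fun)
print("yaw,tiltx,tilty",np.degrees(b.x),b.fun)
im=c["frame"][:,:,::-1].copy(); im=cv2.resize(im,None,fx=5,fy=5,interpolation=cv2.INTER_CUBIC)
for p,col in((b.x,(0,255,0)),((np.radians(-37.2),0,0),(255,0,255))):
    cv2.polylines(im,[cv2.convexHull(np.round((proj(c,P([T[0],T[1],z0,*p]))+.5)*5).astype(np.int32))],True,col)
for zz in(.004,.012): cv2.polylines(im,[np.round((proj(c,prism(.6085,-.3177,np.radians(-37.2),.072,.072,zz,zz,0)[:4])+.5)*5).astype(np.int32)],True,(0,255,255))
cv2.imwrite("pics/sq.png",im[240*5:345*5,300*5:390*5])
E
python3 sq.py
```

```text
[ 0.60747866 -0.31741882  0.10447639] [-1.79911328e+02 -2.53340314e-03  6.17720018e+01] [ 0.01466814 -0.67280075 -3.25224363]
top 133 389 407 114 137 [401.98446927 127.80631287]
side 664 330 365 294 332 [348.4981914  306.47221391]
yaw,tiltx,tilty [-39.20750981  -4.83960327   4.27156454] 0.21337449550628662
```

View pics/sq.png

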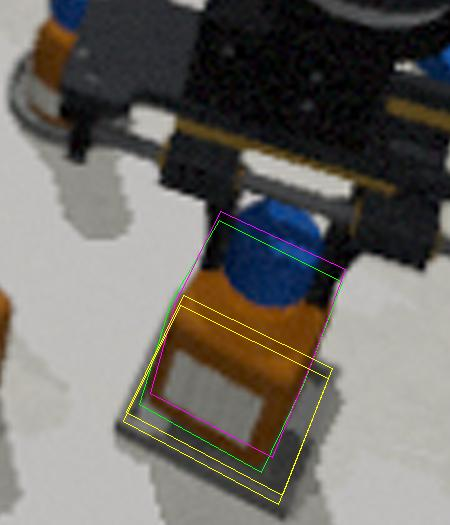

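```bash
cat > sq2.py <<'E'
from fit import *
T=get_obs()["tool_pos"]; C={n:read_camera(n) for n in("top","side")}
M={}
for k in C:
    f=C[k]["frame"].astype(int); m=(f[...,0]>f[...,2]+25)&(f[...,0]>40)
    n,l,s,ce=cv2.connectedComponentsWithStats(m.astype(np.uint8)); w=proj(C[k],[T[0],T[1],T[2]-.05])[0]
    M[k]=np.isin(l,[i for i in range(1,n) if s[i,4]>15 and np.hypot(*(ce[i]-w))<22])
V,U=np.nonzero(M["side"]); 
def ext(U,V,d): return (U*d[0]+V*d[1])
ds=[(-1,.3),(-.5,1),(0,1),(.5,1),(1,.5)]
o=[np.percentile(ext(U,V,d),99.7) for d in ds]
Vt,Ut=np.nonzero(M["top"]); dt=[(-1,0),(-1,1),(-1,-1)]
ot=[np.percentile(ext(Ut,Vt,d),99) for d in dt]
print("tool",T,"top left",Ut.min(),Vt[Ut.argmin()])
from scipy.optimize import least_squares
def res(p,z):
    Q=prism(p[0],p[1],p[2],.054,.054,z,z+.07,0); s=proj(C["side"],Q); t=proj(C["top"],Q)
    a=[ext(s[:,0],s[:,1],d).max()-v for d,v in zip(ds,o)]; b=[ext(t[:,0],t[:,1],d).max()-v for d,v in zip(dt[:2],ot)]
    return np.array(a+b)
for z in np.arange(.004,.034,.004):
    r=least_squares(res,[T[0],T[1],np.radians(-38)],args=(z,)); print(round(z,3),np.round(r.x[:2],4),np.degrees(r.x[2]).round(1),"cost",round(r.cost,2),np.round(r.fun,1))
E
python3 sq2.py
```

```text
tool [ 0.60741575 -0.31744226  0.10430475] top left 389 132
0.004 [ 0.6127 -0.3166] -46.3 cost 55.05 [0.4 1.4 2.6 2.9 3.3 8.  4.3]
0.008 [ 0.611  -0.3179] -46.3 cost 41.3 [0.6 1.1 2.3 2.5 2.9 7.  3.5]
0.012 [ 0.6093 -0.3192] -46.3 cost 29.56 [0.7 0.8 1.9 2.  2.6 6.  2.8]
0.016 [ 0.6076 -0.3205] -46.3 cost 19.88 [0.9 0.6 1.6 1.5 2.2 5.  2. ]
0.02 [ 0.6061 -0.322 ] -45.0 cost 12.26 [1.  0.1 1.2 1.4 1.7 3.9 1.4]
0.024 [ 0.6045 -0.3234] -44.0 cost 6.7 [ 1.2 -0.3  0.9  1.1  1.2  2.8  0.8]
0.028 [ 0.6029 -0.3248] -43.3 cost 3.3 [ 1.3 -0.7  0.6  0.8  0.7  1.7  0.1]
0.032 [ 0.6012 -0.3262] -42.7 cost 2.13 [ 1.5 -1.   0.2  0.4  0.2  0.7 -0.6]
```

The fit says the bottle's base swung about 7 mm along −tool x, a tilt of about 4.5° about the closing axis. I tilt the tool back to make the bottle upright and measure again.

Emit:
{"api": "play_rows", "payload": {"steps": [[[0,0,0,0,0.04,0,0.02],[0,0,0,0,0.04,0,0.02],[0,0,0,0,0,0,0.02],[0,0,0,0,0,0,0.02]]]}}

```text
time_s: 19.0
tool_pos: [0.6077, -0.3182, 0.1053]
tool_rot: [-180.0, -4.5, 61.7]
force: [0.0, -0.0, -1.6]
grip_width: 0.0353
grasp_force: 30.0
```

```bash
python3 sq2.py; python3 sq.py|tail -1
```

```text
tool [ 0.60765167 -0.31822292  0.10527739] top left 387 132
0.004 [ 0.6155 -0.3124] -46.3 cost 64.1 [0.1 1.7 2.8 3.3 3.5 8.5 4.8]
0.008 [ 0.6137 -0.3137] -46.3 cost 49.04 [0.3 1.4 2.4 2.9 3.1 7.5 4.1]
0.012 [ 0.612 -0.315] -46.3 cost 35.98 [0.4 1.2 2.  2.4 2.7 6.5 3.3]
0.016 [ 0.6103 -0.3163] -46.3 cost 24.97 [0.6 0.9 1.7 1.9 2.4 5.5 2.6]
0.02 [ 0.6086 -0.3177] -46.3 cost 16.05 [0.8 0.6 1.3 1.4 2.  4.5 1.8]
0.024 [ 0.6071 -0.3192] -45.0 cost 9.23 [0.9 0.2 1.  1.3 1.4 3.4 1.2]
0.028 [ 0.6055 -0.3206] -44.0 cost 4.51 [ 1.  -0.2  0.6  1.   0.9  2.3  0.6]
0.032 [ 0.6038 -0.322 ] -43.4 cost 2.0 [ 1.2 -0.6  0.3  0.6  0.5  1.2 -0.1]
yaw,tiltx,tilty [-39.15034358  -1.54407122   1.8583479 ] 0.24210524559020996
```

View pics/sq.png

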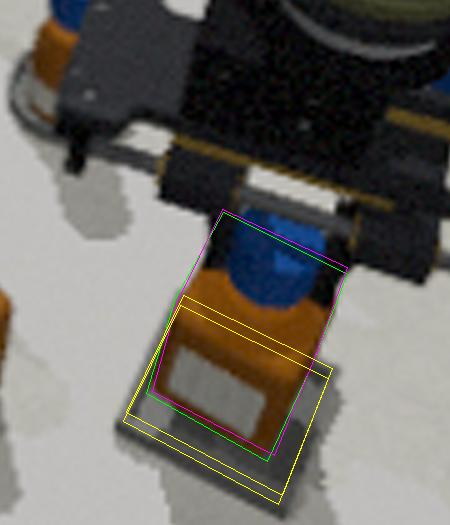

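With the tilt corrected the base matches the upright outline, and sits within about 2 mm of the tray's centre. I lower along true vertical.

Emit:
{"api": "play_rows", "payload": {"steps": [[[0.001,0,0.008,0,0,0,0.02],[0,0,0.005,0,0,0,0.02],[0,0,0.003,0,0,0,0.02],[0,0,0.002,0,0,0,0.02],[0,0,0,0,0,0,0.02],[0,0,0,0,0,0,0.02]]]}}

```text
time_s: 19.8
tool_pos: [0.6092, -0.3151, 0.0883]
tool_rot: [-180.0, -4.6, 61.8]
force: [-2.4, 3.2, 3.3]
grip_width: 0.0352
grasp_force: 30.0
```

Emit:
{"api": "play_rows", "payload": {"steps": [[[0,0,0.0015,0,0,0,0.02],[0,0,0,0,0,0,0.02],[0,0,0,0,0,0,0.02]]]}}

```text
time_s: 20.1
tool_pos: [0.6097, -0.3145, 0.088]
tool_rot: [-180.0, -4.7, 61.8]
force: [-3.4, 5.0, 9.6]
grip_width: 0.0352
grasp_force: 30.0
```

```bash
python3 sq2.py|sed -n '1,4p'; python3 sq.py|tail -1
```

```text
tool [ 0.60971427 -0.31447407  0.08796752] top left 384 132
0.004 [ 0.609  -0.3155] -46.3 cost 12.69 [0.7 0.4 1.3 1.2 1.9 3.8 1.9]
0.008 [ 0.6074 -0.3169] -45.7 cost 6.88 [0.8 0.1 1.  0.9 1.5 2.8 1.2]
0.012 [ 0.6058 -0.3184] -44.7 cost 3.06 [ 0.9 -0.3  0.6  0.6  1.   1.7  0.6]
yaw,tiltx,tilty [-38.84147606  -1.87726653   2.14724798] 0.2469109296798706
```

On the floor (contact height as for the others). Release, rise, straighten the tool.

Emit:
{"api": "play_rows", "payload": {"steps": [[[0,0,0,0,0,0,0.04],[0,0,0,0,0,0,0.06],[0,0,0,0,0,0,0.06],[0,0,0,0,0,0,0.06],[0.0015,0,-0.02,0,0,0,0.06],[0.002,0,-0.03,0,0,0,0.06],[0,0,-0.02,0,-0.04,0,0.06],[0,0,0,0,-0.04,0,0.06],[0,0,0,0,0,-0.123,0.06],[0,0,0,0,0,-0.123,0.06],[0,0,0,0,0,-0.123,0.06],[0,0,0,0,0,-0.123,0.06]]]}}

```text
time_s: 21.5
tool_pos: [0.6083, -0.3177, 0.1561]
tool_rot: [180.0, 0.0, 90.2]
force: [0.1, 0.1, -0.5]
grip_width: 0.0597
grasp_force: 0.0
```

Emit:
{"api": "play_rows", "payload": {"steps": [[[0.005,-0.03,0,0,0,0,0.06],[0.005,-0.04,0,0,0,0,0.06],[0.002,-0.04,0,0,0,0,0.06],[0,-0.03,0,0,0,0,0.06],[0,0,0,0,0,0,0.06],[0,0,0,0,0,0,0.06]]]}}

```text
time_s: 22.1
tool_pos: [0.4686, -0.3055, 0.1567]
tool_rot: [179.9, -0.0, 89.9]
force: [0.5, -0.1, 0.2]
grip_width: 0.0602
grasp_force: 0.0
```

```bash
cat > fc.py <<'E'
from fit import *
def cap(C,n,g,dz=0.):
    h=BT[n][2]+dz; x0=np.array(g,float); B={}
    for _ in range(6):
        r=[];J=[]
        for k in C:
            c=C[k]; u=proj(c,[*x0,h-.0135])[0]; f=c["frame"].astype(int); m=(f[...,2]>f[...,0]+40)&(f[...,2]>70); V,U=np.nonzero(m); q=np.hypot(U-u[0],V-u[1])<14
            if q.sum()<40: continue
            ff=lambda p:(lambda m:np.array([(m.sum(0)*np.arange(512)).sum(),(m.sum(1)*np.arange(384)).sum()])/m.sum())(hullmask(c,[prism(p[0],p[1],0,.036,.036,h-.027,h,1)]))
            p0=ff(x0); r.append([U[q].mean()-p0[0],V[q].mean()-p0[1]]); J.append(np.c_[(ff(x0+[.004,0])-p0)/.004,(ff(x0+[0,.004])-p0)/.004]); B[k]=q.sum()
        x0=x0+np.linalg.lstsq(np.vstack(J),np.hstack(r),rcond=None)[0]
    print(n,np.round(x0,4),np.round(np.hstack(r),1),B)
if __name__=="__main__":
    o=get_obs(); print(o["tool_pos"],o["tool_rot"])
    C={n:read_camera(n) for n in("top","side")}
    cap(C,"square_bottle",(.6085,-.317),.004); cap({"side":C["side"]},"square_bottle",(.6085,-.317),.004)
    cap({"side":C["side"]},"flat_bottle",(.4676,-.3046))
E
python3 fc.py
```

```text
[ 0.46855233 -0.30545137  0.15667969] [ 1.79874803e+02 -2.02091243e-02  8.99258689e+01]
square_bottle [ 0.6077 -0.3188] [ 1.  -0.8 -0.6 -0.8] {'top': np.int64(142), 'side': np.int64(272)}
square_bottle [ 0.607  -0.3166] [0. 0.] {'side': np.int64(272)}
flat_bottle [ 0.4666 -0.3036] [ 0. -0.] {'side': np.int64(271)}
```

The square bottle is upright and centred to about 2 mm. Now I grip the flat bottle harder and carry it with gentler ramps.

Emit:
{"api": "play_rows", "payload": {"steps": [[[0.001,-0.001,0.03,0,0,0,0.06],[0,0,0.025,0,0,0,0.06],[0,0,0.01,0,0,0,0.06],[0,0,0.005,0,0,0,0.06],[0,0,0,0,0,0,0.06],[0,0,0,0,0,0,0.02],[0,0,0,0,0,0,0.02],[0,0,0,0,0,0,0.02],[0,0,0,0,0,0,0.02],[0,0,0,0,0,0,0.02],[0,0,-0.01,0,0,0,0.02],[0,0,-0.02,0,0,0,0.02]]], "force": 50}}

```text
time_s: 23.4
tool_pos: [0.4658, -0.3032, 0.1152]
tool_rot: [-179.8, -0.1, 90.0]
force: [-0.1, -0.3, -2.5]
grip_width: 0.0348
grasp_force: 50.0
```

Emit:
{"api": "play_rows", "payload": {"steps": [[[0,0,-0.03,0,0,0,0.02],[0,0,-0.03,0,0,0,0.02],[0,0,-0.02,0,0,0,0.02],[0,0,-0.01,0,0,0.1,0.02],[0,0,0,0,0,0.1,0.02],[0,0,0,0,0,0.093,0.02],[0,0,0,0,0,0,0.02]]]}}

```text
time_s: 24.1
tool_pos: [0.467, -0.3041, 0.2064]
tool_rot: [-180.0, -0.0, 73.2]
force: [-0.3, -0.4, -3.1]
grip_width: 0.035
grasp_force: 50.0
```

Emit:
{"api": "play_rows", "payload": {"steps": [[[0.008,-0.003,0,0,0,0,0.02],[0.016,-0.006,0,0,0,0,0.02],[0.024,-0.009,0,0,0,0,0.02],[0.03,-0.011,0,0,0,0,0.02],[0.03,-0.011,0,0,0,0,0.02],[0.03,-0.011,0,0,0,0,0.02],[0.03,-0.011,0,0,0,0,0.02],[0.03,-0.011,0,0,0,0,0.02],[0.03,-0.011,0,0,0,0,0.02],[0.03,-0.011,0,0,0,0,0.02],[0.03,-0.011,0,0,0,0,0.02],[0.03,-0.011,0,0,0,0,0.02]]]}}

```text
time_s: 25.3
tool_pos: [0.4465, 0.0356, 0.2064]
tool_rot: [180.0, -0.0, 73.3]
force: [1.6, 0.9, -2.8]
grip_width: 0.0347
grasp_force: 50.0
```

Emit:
{"api": "play_rows", "payload": {"steps": [[[0.03,-0.011,0,0,0,0,0.02],[0.03,-0.011,0,0,0,0,0.02],[0.024,-0.009,0,0,0,0,0.02],[0.0146,-0.0054,0,0,0,0,0.02],[0.016,-0.006,0,0,0,0,0.02],[0.008,-0.003,0,0,0,0,0.02],[0,0,0.02,0,0,0,0.02],[0,0,0.03,0,0,0,0.02],[0,0,0.025,0,0,0,0.02],[0,0,0.015,0,0,0,0.02],[0,0,0,0,0,0,0.02],[0,0,0,0,0,0,0.02]]]}}

```text
time_s: 26.5
tool_pos: [0.4397, 0.164, 0.1167]
tool_rot: [180.0, 0.0, 73.1]
force: [-0.0, 0.0, -2.3]
grip_width: 0.0346
grasp_force: 50.0
```

```bash
cat > fl.py <<'E'
from fit import *
from scipy.spatial.transform import Rotation as R
o=get_obs();T=o["tool_pos"]; print(T,o["tool_rot"],o["force"])
C={n:read_camera(n) for n in("top","side")}
xt=R.from_euler("xyz",o["tool_rot"],degrees=True).as_matrix()
im=[]
for k in C:
    S=6 if k=="side" else 5
    c=C[k]; I=cv2.resize(c["frame"][:,:,::-1],None,fx=S,fy=S,interpolation=cv2.INTER_CUBIC); zb=T[2]-.087
    dr=lambda Q,col:cv2.polylines(I,[np.round((proj(c,Q)+.5)*S).astype(np.int32)],True,col)
    dr(prism(T[0],T[1],np.radians(14),.074,.040,zb,zb,0)[:4],(0,255,0))
    dr(prism(.4389,.1647,np.radians(14),.098,.064,.012,.012,0)[:4],(0,255,255))
    u=(proj(c,[.44,.165,.04])[0]*S).astype(int); im.append(I[u[1]-230:u[1]+190,u[0]-190:u[0]+190])
cv2.imwrite("pics/fl.png",np.hstack(im))
E
python3 fl.py
```

```text
[0.43967102 0.16403662 0.11666597] [1.79981061e+02 9.54563367e-03 7.31382005e+01] [-1.23587086e-03  2.44992111e-02 -2.26234217e+00]
```

View pics/fl.png

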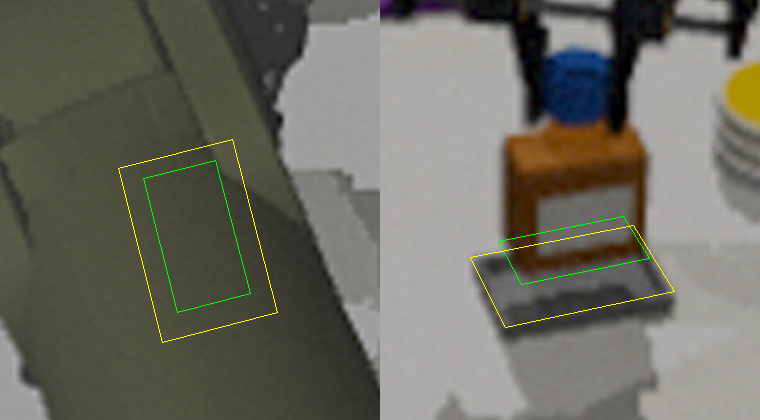

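The bottle hangs over the grey flat tray. In the side half its base edge runs (515,272) to (645,255), while the expected edge runs (520,284) to (650,259), so there is a few mm of offset and a few degrees of yaw. I measure the edge numerically.

```bash
cat > ed.py <<'E'
from fit import *
o=get_obs();T=o["tool_pos"]; c=read_camera("side"); f=c["frame"].astype(int)
m=(f[...,0]>f[...,2]+25)&(f[...,0]>40); n,l,s,ce=cv2.connectedComponentsWithStats(m.astype(np.uint8)); w=proj(c,[T[0],T[1],T[2]-.055])[0]
m=np.isin(l,[i for i in range(1,n) if s[i,4]>20 and np.hypot(*(ce[i]-w))<15]); V,U=np.nonzero(m)
us=np.unique(U); lo=np.array([V[U==u].max() for u in us]); print(us[0],us[-1]); print(lo.tolist())
k=(us>us[0]+3)&(us<us[-1]-1); a=np.polyfit(us[k],lo[k]+.5,1)
for _ in range(3):
    r=np.abs(np.polyval(a,us)-lo-.5); kk=k&(r<1.2); a=np.polyfit(us[kk],lo[kk]+.5,1)
zb=T[2]-.087
ends=[ray(c,(u,np.polyval(a,u)),zb)[:2] for u in (us[0]+3.,us[-1]-1.)]
d=ends[1]-ends[0]; yaw=np.arctan2(d[1],d[0]); nrm=np.array([-np.sin(yaw),np.cos(yaw)])
print("edge",np.round(ends,4),"yaw",np.degrees(yaw),"len",np.hypot(*d))
mid=(ends[0]+ends[1])/2+.02*nrm; print("across offset from tool",(mid-T[:2])@nrm, "silhouette x-left/right exp:",proj(c,prism(T[0],T[1],yaw,.074,.04,zb,zb,0)[:4])[:,0].round(1))
G=[ (x,y,z) for x in 1,]if 0 else 0
E
sed -i '$d' ed.py; python3 ed.py
```

```text
241 264
[185, 188, 189, 190, 190, 190, 189, 189, 189, 189, 189, 188, 188, 188, 188, 188, 188, 187, 187, 187, 187, 187, 187, 174]
edge [[0.4131 0.1433]
 [0.4769 0.1569]] yaw 11.955099261595901 len 0.06526661279803632
across offset from tool 0.004806861797002875 silhouette x-left/right exp: [260.4 264.3 242.7 239.3]
```

Yaw is fine (12° against 14°). The base swung about +5 mm along tool x, so I tilt back by −0.055 rad and re-measure.

Emit:
{"api": "play_rows", "payload": {"steps": [[[0,0,0,0,-0.055,0,0.02],[0,0,0,0,0,0,0.02],[0,0,0,0,0,0,0.02]]]}}

```text
time_s: 26.95
tool_pos: [0.4397, 0.165, 0.1168]
tool_rot: [180.0, 3.1, 73.2]
force: [-0.1, -0.2, -2.6]
grip_width: 0.0349
grasp_force: 50.0
```

```bash
python3 ed.py; python3 -c "
from h import *
o=get_obs();print(o['tool_pos'],o['tool_rot'])"
```

```text
240 263
[185, 188, 190, 190, 190, 190, 190, 190, 190, 190, 189, 189, 189, 189, 189, 189, 189, 188, 188, 188, 188, 188, 187, 185]
edge [[0.4097 0.1421]
 [0.473  0.1517]] yaw 8.629058199687053 len 0.06401087005863058
across offset from tool 0.0018561580761135856 silhouette x-left/right exp: [260.7 263.9 241.9 239.3]
[0.43953849 0.16453011 0.11663865] [179.97315712   3.07472224  73.18744882]
```

Emit:
{"api": "play_rows", "payload": {"steps": [[[-0.001,0,0.01,0,0,-0.05,0.02],[0,0,0.008,0,0,0,0.02],[0,0,0.004,0,0,0,0.02],[0,0,0.002,0,0,0,0.02],[0,0,0,0,0,0,0.02],[0,0,0,0,0,0,0.02]]]}}

```text
time_s: 27.6
tool_pos: [0.439, 0.1625, 0.0926]
tool_rot: [-179.9, 3.1, 76.0]
force: [-0.3, -0.7, -3.1]
grip_width: 0.035
grasp_force: 50.0
```

Emit:
{"api": "play_rows", "payload": {"steps": [[[0,0,0.001,0,0,0,0.02],[0,0,0.001,0,0,0,0.02],[0,0,0,0,0,0,0.02],[0,0,0,0,0,0,0.02]]]}}

```text
time_s: 28.0
tool_pos: [0.4391, 0.1622, 0.092]
tool_rot: [-179.9, 3.1, 76.0]
force: [-4.8, -2.0, 9.4]
grip_width: 0.0346
grasp_force: 50.0
```

```bash
python3 ed.py
```

```text
240 263
[192, 194, 196, 197, 197, 197, 197, 197, 196, 196, 196, 196, 196, 196, 195, 195, 195, 195, 195, 194, 194, 194, 194, 185]
edge [[0.4094 0.1365]
 [0.4738 0.1503]] yaw 12.107767800528581 len 0.0658673022075193
across offset from tool 0.0010939717241360994 silhouette x-left/right exp: [259.8 263.7 242.3 239. ]
```

Contact at floor height, centred within 2 mm. Release, retreat and verify.

Emit:
{"api": "play_rows", "payload": {"steps": [[[0,0,0,0,0,0,0.04],[0,0,0,0,0,0,0.06],[0,0,0,0,0,0,0.06],[0,0,0,0,0,0,0.06],[-0.001,0,-0.02,0,0,0,0.06],[-0.0015,0,-0.03,0,0,0,0.06],[0,0,-0.03,0,0.055,0,0.06],[0,0,-0.04,0,0,0,0.06],[-0.03,0.03,-0.02,0,0,0,0.06],[-0.04,0.02,0,0,0,0,0.06],[-0.04,0,0,0,0,0,0.06],[-0.04,0,0,0,0,0,0.06]]]}}

```text
time_s: 29.25
tool_pos: [0.4518, 0.0045, 0.2302]
tool_rot: [-179.9, 0.0, 76.0]
force: [1.5, 1.0, 1.5]
grip_width: 0.06
grasp_force: 0.0
```

Emit:
{"api": "play_rows", "payload": {"steps": [[[-0.04,0,0,0,0,0,0.06],[-0.04,0,0,0,0,0,0.06],[-0.04,0,0,0,0,0,0.06],[-0.04,0,0,0,0,0,0.06],[0,0,0,0,0,0,0.06],[0,0,0,0,0,0,0.06]]]}}

```text
time_s: 29.85
tool_pos: [0.4131, -0.1495, 0.2303]
tool_rot: [-179.9, -0.1, 75.9]
force: [0.7, -0.4, -0.2]
grip_width: 0.0601
grasp_force: 0.0
```

```bash
python3 - <<'E'
from fc import *
C={n:read_camera(n) for n in("top","side")}; print(get_obs()["tool_pos"])
G={"large_round_bottle":(.5942,.1387),"small_round_bottle":(.5803,-.1331),"square_bottle":(.6085,-.3177),"flat_bottle":(.4389,.1647)}
for n,g in G.items():
    for K in(C,{"top":C["top"]},{"side":C["side"]}):
        try: cap(K,n,g,.004)
        except Exception as e: print(n,list(K),"hidden")
for k in C:
    for m in("beaker","dish_stack"):
        for d in silhouettes(k,m)[:1]: print(k,m,d["extent"],d["pixels"].sum())
for n,g in (("square_bottle",G["square_bottle"]),("flat_bottle",G["flat_bottle"])):
    for d in silhouettes("side",n)[:2]:
        H=d["pixels"].astype(np.float32); 
        def cost(p):
            Q=[P+[0,0,.004] for P in parts(n,*p)]; q=hullmask(C["side"],Q); return 1-np.minimum(q,H).sum()/np.maximum(q,H).sum()
        b=min((minimize(cost,[*g,a],method="Nelder-Mead",options=dict(initial_simplex=[[*g,a],[g[0]+.005,g[1],a],[g[0],g[1]+.005,a],[*g,a+.15]])) for a in np.radians([-37,14])),key=lambda r:r.fun); print(n,d["p"],b.x[:2].round(4),np.degrees(b.x[2]).round(1),round(b.fun,3))
E
```

```text
[ 0.41347078 -0.14787152  0.23008862]
large_round_bottle [0.5961 0.1392] [-0.  0.] {'top': np.int64(153)}
large_round_bottle [0.5961 0.1392] [-0.  0.] {'top': np.int64(153)}
large_round_bottle ['side'] hidden
small_round_bottle [ 0.58  -0.134] [ 0.5 -0.3 -0.3 -0.6] {'top': np.int64(150), 'side': np.int64(153)}
small_round_bottle [ 0.5809 -0.1354] [0. 0.] {'top': np.int64(150)}
small_round_bottle [ 0.5797 -0.1317] [-0.  0.] {'side': np.int64(153)}
square_bottle [ 0.6077 -0.3178] [ 1.  -0.6 -0.5 -0.7] {'top': np.int64(152), 'side': np.int64(267)}
square_bottle [ 0.6092 -0.3205] [-0.  0.] {'top': np.int64(152)}
square_bottle [ 0.6073 -0.3159] [0. 0.] {'side': np.int64(267)}
flat_bottle [0.4381 0.1619] [0. 0.] {'top': np.int64(163)}
flat_bottle [0.4381 0.1619] [0. 0.] {'top': np.int64(163)}
flat_bottle ['side'] hidden
top beaker [321.7, 174.7, 354.2, 200.1] 609
top dish_stack [159.5, 123.7, 192.9, 157.8] 1008
side beaker [251.1, 232.0, 276.3, 272.1] 836
square_bottle 0.84 [ 0.6045 -0.3179] -35.7 0.114
flat_bottle 0.6 [0.4425 0.1614] -4.2 0.497
```

```bash
python3 -c "
from cell import sign_off; print(sign_off())"
```

```text
the job is handed in; nothing more can be done
None
```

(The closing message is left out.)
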